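# Pack up the base plate in two staggered courses and set the eyelet die on top

## Task

Build the support for the eyelet die on the base plate, every block lying flat, lengthwise and centred along the plate's slot line: the grooved block (groove up) with its end against or within a few millimetres of the square stop, then the plain block end to end with it on the side away from the stop, with little or no gap. Lay the thin block on top as the next course, staggered by half a length so that its middle is over the joint of the lower two, and stand the eyelet die upright, nipple up, on the middle of the thin block. Let go of everything and leave the oil bottle, the tray and the spanner where they are.

Things in the scene. Friction and masses are not known exactly. Their poses are not given: they have to be found in the camera images.
- plate: Dark steel base plate fixed to the bench, 110 (own x) x 280 (own y) x 12 mm thick, with a black slot line 10 mm wide (only a mark, flush) along the middle of its length. Origin: centre of the underside, on the bench, so the plate's top is 12 mm above it. y runs along the length, z up.
- stop: Square stop bar fixed across one end of the plate (either end), bright steel, 60 (across the plate) x 20 (along it) x 12 mm tall. Origin: centre of its underside, on the plate's top, 125 mm from the plate's centre on the slot line.
- boss: Low round steel boss, 28 mm across and 10 mm tall, fixed at the other end of the plate from the stop. Origin: centre of its underside, on the plate's top, 125 mm from the plate's centre on the slot line. The packing does not start from this end.
- grooved_mid (a point): Grooved packing block: aluminium, 40 (own x) x 80 (own y) x 30 mm tall, with a groove 14 mm wide and 10 mm deep along the full length of its top; 170 to 340 g, loose. The point is the block's centre, 15 mm above its underside; y along its length, z up. It starts lying flat on the bench, groove up.
- plain_mid (a point): Plain packing block: aluminium, 40 (own x) x 80 (own y) x 30 mm tall, no groove; 180 to 365 g, loose. The point is the block's centre, 15 mm above its underside; y along its length, z up. It starts lying flat on the bench.
- bridge_mid (a point): Thin packing block: aluminium, narrower and flatter than the other two, 28 (own x) x 80 (own y) x 16 mm tall; 70 to 140 g, loose. The point is its centre, 8 mm above its underside; y along its length, z up. It starts lying flat on the bench.
- die_mid (a point): Eyelet die: a steel round 30 mm across and 22 mm tall, with a nipple 12 mm across and 6 mm tall on top (28 mm in all); 90 to 185 g, loose. The point is on its axis, 14 mm above its underside; z up along the axis. It starts standing upright on the bench.
- oiler: Bystander, to be left alone. White plastic bottle with a red cap, 48 mm across, 100 mm tall, standing on the bench beyond the plate. Origin: centre of its underside.
- tray: Bystander, to be left alone. Grey open tray of brass eyelets, 70 x 110 x 25 mm tall, on the bench beyond the plate. Origin: centre of its underside.
- spanner: Bystander, to be left alone. Steel spanner 130 mm long lying flat on the bench beyond the plate. Origin: on its underside, about half-way along it.
Things that resemble listed ones, but are neither listed nor needed, are in the scene too. Leave any blue or red look-alike of the part that bears plain_mid alone.

How it is judged:
By the outcome, as a careful person would: the job done as asked, in the order asked, and still so for the second after the job is handed in, with the robot touching nothing.
It also fails if it takes over 99 s, if anything falls off the work surface, if the arm or the gripper's body presses on something with over 40 N, if the wrist force passes 120 N, or if a joint passes its speed limit or range.

## Robot

A 7-joint arm with a two-finger parallel gripper is mounted at the origin on the work surface. World frame = base frame: x ahead of the robot, y to its left, z up, the work surface at z = 0. Lengths are in m, angles in rad, forces in N, time in s.
With the tool pointing down it reaches from about 0.425 to 0.95 m from the base axis. Payload 4.7 kg.
Tool frame: the origin (TCP) lies between the finger pads; the fingertips stand 17 mm ahead of it and the grasp point (between the pads) lies 2 mm behind it; z points along the fingers, x is the direction in which the jaws open and shut, and the axes are right-handed (so a half turn about z gives the same grasp; the last joint's range is limited). The gripper opens to 85 mm and grips with 20 to 120 N. Pads are 22 mm wide; open, the fingers measure 114 mm over their backs; the gripper's body (76 mm by 85 mm) begins 54 mm behind the grasp point. The pads swing forward as they close: fully open they stand 13 mm farther back than shut.
Start: joints at [1.187, 0.469, -0.049, 1.532, 0.024, 1.141, -0.082], TCP at [0.235, -0.633, 0.248] pointing down, gripper open.
Joint ranges: [-2.59, 2.59], [-0.33, 1.99], [-1.39, 1.29], [0.1, 2.45], [-1.04, 4.18], [0.21, 1.99], [-2.66, 2.66]. Speed limits (rad/s): [2.57, 2.57, 3.14, 3.14, 3.14, 3.14, 3.14].

## Interface

Orientations are given as a rotation vector (axis times angle).
In Python, from workcell import monitor, snapshot, get_calibration, arm gives the robot as it stands.
- The arm moves only by the tool arm_command, never from a script. Its argument "increments" is a list of rows, each an object with "dr": the turn, a rotation vector about the world's x, y, z in rad, a list of three; "slide": the shift along the world's x, y, z in m, a list of three; "jaw": the finger opening in m, from 0 to 0.0854. A call has 1 to 10 rows; each row shifts and turns the commanded pose from where the row before left it; what a row does not reach is not made up. A row lasts 1/12 s, in which the tool goes at most 41.7 mm and 7.16 degrees, less where a joint would pass 70% of its speed; a pose out of reach is approached as far as the arm can. A call is refused whole if a number of a shift passes 0.0417 or a number of a turn 0.125, either way. A call with a gripper value outside its range is refused whole. The fingers move at their own pace and stop on an object; "grip_force" is the grip in N (left out, the last holds). Time passes only in rows, so rows that do not move let the fingers close. It gives the time, the measured TCP pose, the force and the opening at its end, in the units of the state.
- monitor.read_state(): the state, without advancing time (a new reading comes with each control period).
- snapshot(name): name is "scene" or "top"; returns (picture, depth): 420x560x3 uint8, red, green, blue; 420x560 float32, m along the optical axis (not along the pixel's ray), 0 where there is no reading.
- get_calibration(name): a dict with "K" (3x3 intrinsics, pixels), "k1" (the pictures are not rectified: a ray, as slopes to the right and down, at radius r is drawn at 1 + k1 r^2 times it, then the intrinsics apply), "xyz" and "attitude" of the camera in the world. Camera axes: x right, y up, looking along -z (the intrinsics and any distortion apply to the point x, -y, -z); pixel columns grow to the right and rows downward; lengths in m; the calibration is good to about 2 mm. A picture is of the moment at which its call begins. get_calibration takes no time and is no camera call.
- arm.hand_in(): hands the job in, once; it reports no verdict.
The state is a dict: "time_s": time; "joint_positions": joint angles; "dq": joint speeds; "joint_efforts": joint torques, N m; "tool_pos": TCP position; "tool_rot": TCP orientation; "contact_force": force on the tool from outside, world axes, zero at the start; "torque": the same for the moment, N m; "opening": finger opening in m.
Only numpy, scipy, OpenCV 4.12 (cv2) and the standard library are available. Lean on these libraries where they do the work, as an engineer would, in place of code of your own. Each camera call takes 0.05 s, during which the arm holds its last target.

## Working session

There is one attempt and no reset: what is moved stays moved. The work goes in short steps, Python scripts to look and compute and a tool call to move; the robot and the scene stay as the last step left them, time stands still between calls to the robot, and variables do not carry over. Pictures are saved under pics/ and viewed, and the job is handed in when it is done.

Besides the shell and the picture viewer there is one more tool, called after "Request:" in YAML: its name, and indented under it one key for each argument. arm_command: Moves the arm, as the interface text tells. Its arguments: {"type":"object","properties":{"increments":{"type":"array"},"grip_force":{"type":"number"}},"required":["increments"]}

```bash
ls; mkdir -p pics
python3 - <<'E'
from workcell import monitor, snapshot, get_calibration, arm
import cv2,numpy as np
for n in("scene","top"):
    p,d=snapshot(n);cv2.imwrite(f"pics/{n}0.png",p[...,::-1]);np.save(f"{n}0.npy",d);print(n,get_calibration(n))
print(monitor.read_state())
E
```

```text
pics
scene {'K': array([[476.33665253,   0.        , 279.20297684],
       [  0.        , 476.33665253, 208.90374583],
       [  0.        ,   0.        ,   1.        ]]), 'k1': -0.04640218912744587, 'xyz': array([ 1.1013784, -0.1537003,  0.9309944]), 'attitude': array([0.52568303, 0.34705016, 1.16356676])}
top {'K': array([[455.41658771,   0.        , 274.98562128],
       [  0.        , 455.41658771, 203.39353668],
       [  0.        ,   0.        ,   1.        ]]), 'k1': -0.13434263965153376, 'xyz': array([0.49311166, 0.08670807, 1.12068053]), 'attitude': array([ 0.0287493 , -0.04252493, -1.54832182])}
{'time_s': 0.1, 'joint_positions': array([ 1.18708836,  0.46940217, -0.0485922 ,  1.53354411,  0.02411211,
        1.1410154 , -0.08226699]), 'dq': array([ 0.00038188, -0.00202537, -0.00042413, -0.0022588 ,  0.00117446,
       -0.00053662, -0.00010732]), 'joint_efforts': array([ 1.76915968e-03, -5.11512780e+01, -4.65424417e-02, -2.38387549e+01,
        1.07768967e-02,  4.37692812e-03, -9.89466514e-06]), 'tool_pos': array([ 0.23434348, -0.63249859,  0.24735128]), 'tool_rot': array([-2.57787596e+00,  1.79391793e+00,  2.36230827e-03]), 'contact_force': array([ 0.94965197,  0.21410958, -0.27815307]), 'torque': array([-0.03926667,  0.01890539, -0.03522616]), 'opening': 0.08530811699362921}
```

View pics/scene0.png

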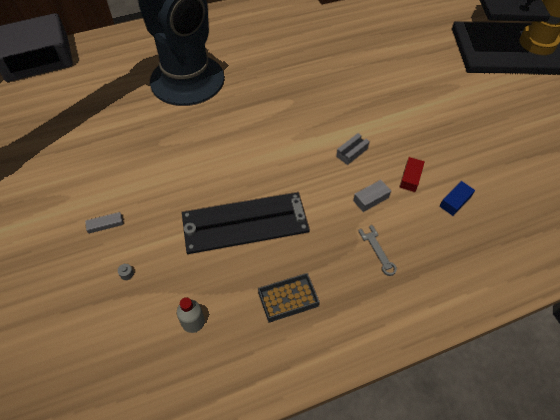

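View pics/top0.png

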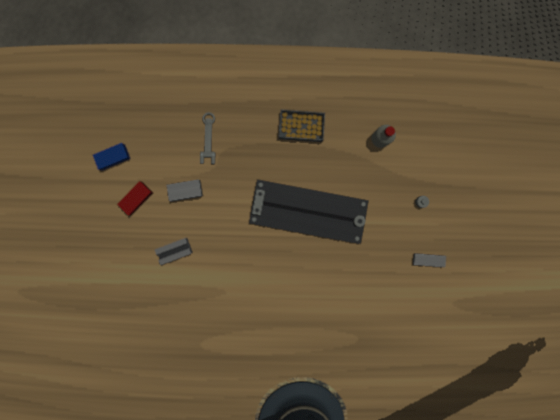

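Candidates:
- **Grooved block:** scene (352,149), top (174,251).
- **Plain block:** the grey one at scene (372,195), top (184,190). Look-alikes are red at scene (412,174) and blue at (457,198), both excluded.
- **Thin block:** scene (104,223), top (429,260).
- **Die:** scene (125,271), top (422,202). The boss at scene (190,228) is a look-alike fixed to the plate.
- **Stop:** scene (298,209), top (258,202), at the +y end.

```bash
cat > h.py <<'E'
import numpy as np,cv2
from scipy.spatial.transform import Rotation as R
from workcell import monitor, snapshot, get_calibration, arm
def rays(n,uv):
    c=get_calibration(n);uv=np.asarray(uv,float).reshape(-1,1,2)
    q=cv2.undistortPoints(uv,c["K"],np.array([c["k1"],0,0,0.])).reshape(-1,2)
    r=np.c_[q[:,0],-q[:,1],-np.ones(len(q))]
    return c["xyz"],R.from_rotvec(c["attitude"]).apply(r)
def onplane(n,uv,z):
    o,r=rays(n,uv);t=(z-o[2])/r[:,2];return o+t[:,None]*r
def cloud(n,d):
    v,u=np.mgrid[0:d.shape[0],0:d.shape[1]]
    o,r=rays(n,np.c_[u.ravel(),v.ravel()]);return (o+d.ravel()[:,None]*r).reshape(*d.shape,3)
E
python3 - <<'E'
from h import *
B={"scene":dict(gr=(330,128,375,168),pl=(348,176,396,215),th=(80,208,128,238),die=(112,258,140,285)),
"top":dict(gr=(150,235,198,270),pl=(160,175,208,207),th=(405,245,452,275),die=(410,190,436,214))}
H=dict(gr=.03,pl=.03,th=.016,die=.028)
for n in B:
    d=np.load(n+"0.npy");C=cloud(n,d);im=cv2.imread(f"pics/{n}0.png")
    t=[]
    for k,(a,b,c,e) in B[n].items():
        P=C[b:e,a:c].reshape(-1,3);z=P[:,2]
        print(n,k,"bench z",np.round(np.percentile(z,[5,25,50,90,99]),4))
        m=(np.abs(z-H[k])<.005)
        if k=='die': m=z>.012
        Q=P[m];r=cv2.minAreaRect((Q[:,:2]*1000).astype(np.float32));print("   ",m.sum(),np.round(Q.mean(0),4),np.round(np.array(r[0]),1),np.round(r[1],1),round(r[2],1))
        t.append(cv2.resize(im[b:e,a:c],(390,290),interpolation=cv2.INTER_CUBIC))
    cv2.imwrite(f"pics/crop_{n}.png",np.vstack([np.hstack(t[:2]),np.hstack(t[2:])]))
E
```

```text
scene gr bench z [-0.003  -0.001   0.001   0.0286  0.0325]
    284 [0.4258 0.3193 0.0291] [425.2 320.6] [43.6 81.3] 21.5
scene pl bench z [-0.0017  0.0003  0.0021  0.0311  0.0338]
    491 [0.5728 0.297  0.0303] [572.  299.1] [41.3 81.2] 11.4
scene th bench z [-0.0025 -0.0005  0.0013  0.0165  0.0192]
    417 [ 0.4163 -0.3082  0.0156] [ 416.1 -308.1] [82.1 32.5] 84.8
scene die bench z [-0.0029 -0.0011  0.0003  0.0221  0.0286]
    160 [ 0.5691 -0.2842  0.033 ] [ 824.4 -228.5] [573.1  27.5] 12.4
top gr bench z [-0.0028 -0.0002  0.002   0.0306  0.034 ]
    359 [0.4231 0.3211 0.0302] [422.8 321.3] [40.2 79.1] 21.2
top pl bench z [-0.0024  0.      0.0026  0.0316  0.0355]
    551 [0.5706 0.2987 0.0304] [570.8 298.9] [40.5 82.3] 10.5
top th bench z [-0.0028 -0.0004  0.0014  0.017   0.0203]
    368 [ 0.4125 -0.3062  0.0162] [ 412.1 -307.4] [84.1 28.7] 85.1
top die bench z [-0.0029 -0.0005  0.0012  0.0226  0.03  ]
    119 [ 0.5547 -0.2754  0.0507] [ 532.6 -105.9] [ 28.  392.2] 7.5
```

Run:
```python
from h import *
for n,(a,b,c,e) in dict(scene=(170,180,320,262),top=(240,172,380,252)).items():
    im=cv2.imread(f"pics/{n}0.png")[b:e,a:c];cv2.imwrite(f"pics/plate_{n}.png",cv2.resize(im,None,fx=5,fy=5,interpolation=cv2.INTER_CUBIC))
```

```text
(no output)
```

View pics/crop_scene.png

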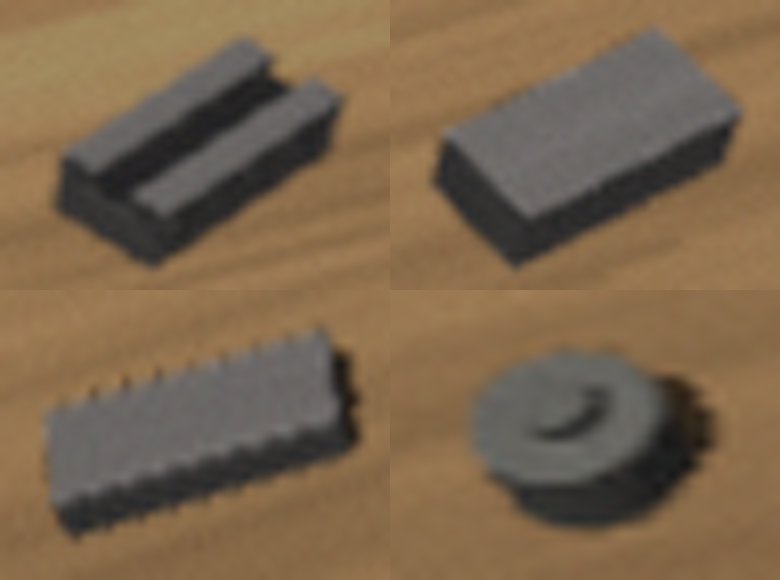

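View pics/plate_scene.png

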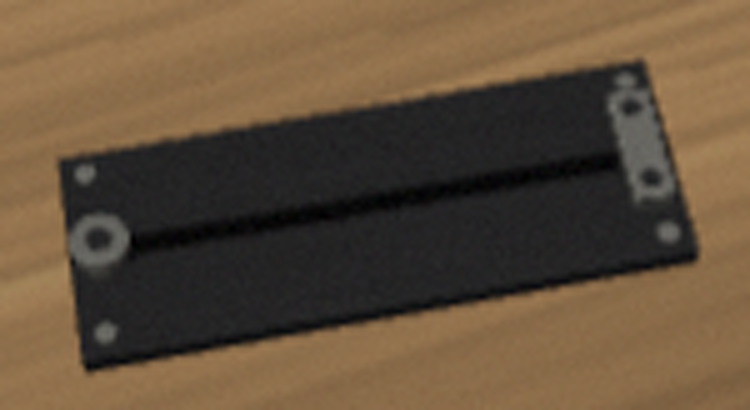

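View pics/plate_top.png

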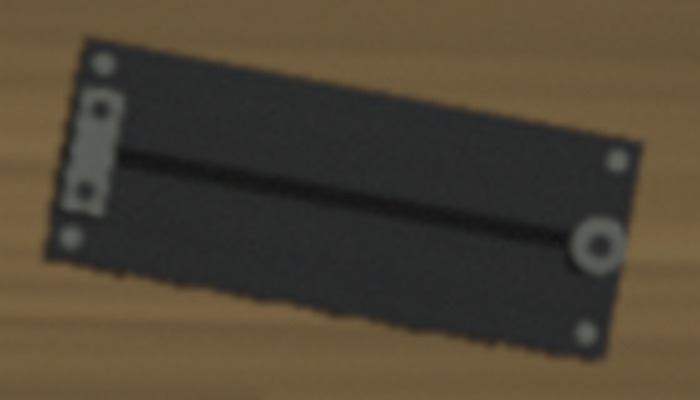

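Run:
```python
from h import *
# die
for n,(a,b,c,e) in dict(scene=(112,258,140,285),top=(410,190,436,214)).items():
    C=cloud(n,np.load(n+"0.npy"))[b:e,a:c].reshape(-1,3);z=C[:,2]
    Q=C[(z>.018)&(z<.04)];print("die",n,len(Q),np.round(Q.mean(0),4),np.round(cv2.minEnclosingCircle((Q[:,:2]*1e3).astype(np.float32)),1) if 0 else cv2.minEnclosingCircle((Q[:,:2]*1e3).astype(np.float32)))
# plate: dark mask
for n,(a,b,c,e) in dict(scene=(170,180,320,262),top=(240,172,380,252)).items():
    im=cv2.imread(f"pics/{n}0.png");C=cloud(n,np.load(n+"0.npy"));z=C[...,2]
    sub=np.zeros(z.shape,bool);sub[b:e,a:c]=1
    sat=cv2.cvtColor(im,cv2.COLOR_BGR2HSV)[...,1]
    m=(sub&(sat<70)).astype(np.uint8)
    k,l,s,_=cv2.connectedComponentsWithStats(m);i=1+np.argmax(s[1:,4]);
    cn=max(cv2.findContours((l==i).astype(np.uint8),0,1)[0],key=cv2.contourArea).reshape(-1,2)
    P=onplane(n,cn,.012)
    r=cv2.minAreaRect((P[:,:2]*1000).astype(np.float32));print(n,"plate",r, np.median(z[l==i]))
    Q=C[sub&(z>.0195)&(z<.03)];print(" raised",len(Q))
    th=np.deg2rad(0)
    for nm,mm in(("hi y",Q[:,1]>r[0][1]/1e3+.08),("lo y",Q[:,1]<r[0][1]/1e3-.08)):
        q=Q[mm];print(nm,len(q),q.mean(0),cv2.minAreaRect((q[:,:2]*1000).astype(np.float32)))
```

```text
die scene 135 [ 0.5611 -0.2862  0.0227] ((559.619873046875, -285.2535095214844), 15.729707717895508)
die top 108 [ 0.5564 -0.2855  0.0236] ((556.6723022460938, -285.8056945800781), 14.673681259155273)
scene plate ((530.77978515625, -6.446807861328125), (277.4313049316406, 112.71001434326172), 80.81771087646484) 0.012451846384287535
 raised 304
hi y 201 [0.54891918 0.11793977 0.02431732] ((547.37646484375, 118.35829162597656), (20.208269119262695, 61.136104583740234), 80.9932632446289)
lo y 103 [ 0.50834785 -0.12829968  0.02250395] ((507.8634948730469, -128.61138916015625), (27.225276947021484, 26.2766170501709), 42.75476837158203)
top plate ((525.6041870117188, -5.1708221435546875), (279.6460876464844, 109.1707992553711), 80.69319915771484) 0.01252496731314845
 raised 300
hi y 204 [0.54629674 0.11948291 0.02453065] ((546.3104858398438, 119.40763854980469), (19.817880630493164, 59.71043395996094), 80.25634765625)
lo y 95 [ 0.50524613 -0.12801484  0.0231626 ] ((505.07757568359375, -128.24172973632812), (24.257408142089844, 27.687650680541992), 1.1762927770614624)
```

The crops confirm the choice. In `crop_scene` the grooved block is top left, the plain grey block top right, the thin block bottom left and the die with its nipple bottom right. The plate views show the stop at the +y end (scene 298,209) and the boss at the other end. Sizes and heights match: 40x80 at 30 mm, 28x80 at 16 mm, a 30 mm round, and 250 mm from stop to boss. The slot line runs 9.25° off y. Moving to the grooved block by way of (0.55,-0.2).

Request:
arm_command:
  increments:
    - {"dr": [0,0,0.057],"slide": [0.0225,0.031,0],"jaw": 0.0854}
    - {"dr": [0,0,0.057],"slide": [0.0225,0.031,0],"jaw": 0.0854}
    - {"dr": [0,0,0.057],"slide": [0.0225,0.031,0],"jaw": 0.0854}
    - {"dr": [0,0,0.057],"slide": [0.0225,0.031,0],"jaw": 0.0854}
    - {"dr": [0,0,0.057],"slide": [0.0225,0.031,0],"jaw": 0.0854}
    - {"dr": [0,0,0.057],"slide": [0.0225,0.031,0],"jaw": 0.0854}
    - {"dr": [0,0,0.057],"slide": [0.0225,0.031,0],"jaw": 0.0854}
    - {"dr": [0,0,0.057],"slide": [0.0225,0.031,0],"jaw": 0.0854}
    - {"dr": [0,0,0.057],"slide": [0.0225,0.031,0],"jaw": 0.0854}
    - {"dr": [0,0,0.057],"slide": [0.0225,0.031,0],"jaw": 0.0854}
  grip_force: 40

```text
time_s: 0.93
tool_pos: [0.46, -0.3212, 0.2481]
tool_rot: [2.98, -0.993, -0.001]
contact_force: [0.6, -0.9, 0.4]
opening: 0.0855
```

Request:
arm_command:
  increments:
    - {"dr": [0,0,0.057],"slide": [0.0225,0.031,0],"jaw": 0.0854}
    - {"dr": [0,0,0.057],"slide": [0.0225,0.031,0],"jaw": 0.0854}
    - {"dr": [0,0,0.057],"slide": [0.0225,0.031,0],"jaw": 0.0854}
    - {"dr": [0,0,0.057],"slide": [0.0225,0.031,0],"jaw": 0.0854}
    - {"dr": [0,0,0.057],"slide": [-0.009,0.037,0],"jaw": 0.0854}
    - {"dr": [0,0,0.057],"slide": [-0.009,0.037,0],"jaw": 0.0854}
    - {"dr": [0,0,0.057],"slide": [-0.009,0.037,0],"jaw": 0.0854}
    - {"dr": [0,0,0.057],"slide": [-0.009,0.037,0],"jaw": 0.0854}
    - {"dr": [0,0,0.057],"slide": [-0.009,0.037,0],"jaw": 0.0854}
    - {"dr": [0,0,0.057],"slide": [-0.009,0.037,0],"jaw": 0.0854}

```text
time_s: 1.77
tool_pos: [0.4945, 0.0246, 0.2481]
tool_rot: [3.139, -0.115, -0.001]
contact_force: [-0.1, 0.6, 0.6]
opening: 0.0856
```

Request:
arm_command:
  increments:
    - {"dr": [0,0,0.057],"slide": [-0.009,0.037,0],"jaw": 0.0854}
    - {"dr": [0,0,0.057],"slide": [-0.009,0.037,0],"jaw": 0.0854}
    - {"dr": [0,0,0.057],"slide": [-0.009,0.037,0],"jaw": 0.0854}
    - {"dr": [0,0,0.057],"slide": [-0.009,0.037,0],"jaw": 0.0854}
    - {"dr": [0,0,0.057],"slide": [-0.009,0.037,0],"jaw": 0.0854}
    - {"dr": [0,0,0.057],"slide": [-0.009,0.037,0],"jaw": 0.0854}
    - {"dr": [0,0,0.057],"slide": [-0.009,0.037,0],"jaw": 0.0854}
    - {"dr": [0,0,0.057],"slide": [-0.009,0.037,0],"jaw": 0.0854}
    - {"dr": [0,0,0],"slide": [0,0,0],"jaw": 0.0854}
    - {"dr": [0,0,0],"slide": [0,0,0],"jaw": 0.0854}

```text
time_s: 2.6
tool_pos: [0.422, 0.3212, 0.2481]
tool_rot: [-3.083, -0.601, 0.001]
contact_force: [0.5, -0.5, -0.1]
opening: 0.0856
```

```bash
cat >> h.py <<'E'
def st(tx=None,ty=None,tz=None,ja=None):
    s=monitor.read_state();p=s["tool_pos"];M=R.from_rotvec(s["tool_rot"]).as_matrix()
    a=np.degrees(np.arctan2(M[1,0],M[0,0]));
    print("t",round(s["time_s"],2),"p",np.round(p*1e3,1),"jaw ang",round(a,2),"z axis",np.round(M[:,2],3),"F",np.round(s["contact_force"],1),"op",round(s["opening"]*1e3,1),"q",np.round(s["joint_positions"],2))
    if tx is not None:
        e=(ja-a+90)%180-90
        dz=M[:,2]; tilt=np.cross(dz,[0,0,-1])
        print(" go mm",np.round(np.array([tx,ty,tz])-p*1e3,1),"turn",round(np.radians(e),4),"tilt fix",np.round(tilt,4))
E
python3 -c "
from h import *
st(424.0,320.5,20,21.3)"
```

```text
t 2.6 p [422.  321.2 248.1] jaw ang 22.06 z axis [-0.001  0.001 -1.   ] F [ 0.5 -0.5 -0.1] op 85.6 q [-0.08  0.33 -0.8   1.84  0.27  1.08 -0.6 ]
 go mm [   2.    -0.7 -228.1] turn -0.0132 tilt fix [-0.0007 -0.0011 -0.    ]
```

Request:
arm_command:
  increments:
    - {"dr": [0,0,-0.013],"slide": [0.002,-0.001,-0.036],"jaw": 0.0854}
    - {"dr": [0,0,0],"slide": [0,0,-0.036],"jaw": 0.0854}
    - {"dr": [0,0,0],"slide": [0,0,-0.036],"jaw": 0.0854}
    - {"dr": [0,0,0],"slide": [0,0,-0.036],"jaw": 0.0854}
    - {"dr": [0,0,0],"slide": [0,0,-0.036],"jaw": 0.0854}
    - {"dr": [0,0,0],"slide": [0,0,-0.02],"jaw": 0.0854}
    - {"dr": [0,0,0],"slide": [0,0,-0.015],"jaw": 0.0854}
    - {"dr": [0,0,0],"slide": [0,0,-0.012],"jaw": 0.0854}
    - {"dr": [0,0,0],"slide": [0,0,0],"jaw": 0.0854}

```text
time_s: 3.35
tool_pos: [0.4252, 0.3154, 0.0191]
tool_rot: [3.086, 0.569, -0.006]
contact_force: [0.3, 0.2, -0.3]
opening: 0.0854
```

Request:
arm_command:
  increments:
    - {"dr": [0,0,0],"slide": [0,0,0],"jaw": 0.034}
    - {"dr": [0,0,0],"slide": [0,0,0],"jaw": 0.034}
    - {"dr": [0,0,0],"slide": [0,0,0],"jaw": 0.034}
    - {"dr": [0,0,0],"slide": [0,0,0],"jaw": 0.034}
    - {"dr": [0,0,0],"slide": [0,0,0],"jaw": 0.034}
    - {"dr": [0,0,0],"slide": [0,0,0],"jaw": 0.034}
    - {"dr": [0,0,0],"slide": [0,0,0],"jaw": 0.034}
    - {"dr": [0,0,0],"slide": [0,0,0],"jaw": 0.034}
    - {"dr": [0,0,0],"slide": [0,0,0],"jaw": 0.034}
    - {"dr": [0,0,0],"slide": [0,0,0],"jaw": 0.034}

```text
time_s: 4.18
tool_pos: [0.426, 0.3184, 0.0226]
tool_rot: [-3.089, -0.573, -0.003]
contact_force: [-0.3, -1.0, 5.7]
opening: 0.0391
```

```bash
python3 -c "
from h import *
st(424.0,320.5,20,21.3)"
```

```text
t 4.18 p [426.  318.4  22.6] jaw ang 21.02 z axis [ 0.002  0.    -1.   ] F [-0.3 -1.   5.7] op 39.1 q [-0.26  0.63 -0.6   2.02  0.57  0.66 -0.87]
 go mm [-2.   2.1 -2.6] turn 0.0048 tilt fix [-0.0004  0.0017  0.    ]
```

Request:
arm_command:
  increments:
    - {"dr": [0,0,0],"slide": [0,0,0.015],"jaw": 0.034}
    - {"dr": [0,0,0],"slide": [0,0,0.03],"jaw": 0.034}
    - {"dr": [0,0,0],"slide": [0,0,0.03],"jaw": 0.034}
    - {"dr": [0,0,0],"slide": [0,0,0.025],"jaw": 0.034}
    - {"dr": [0,0,0],"slide": [0,0,0],"jaw": 0.034}

```text
time_s: 4.6
tool_pos: [0.4276, 0.3204, 0.1261]
tool_rot: [-3.085, -0.572, -0.013]
contact_force: [1.2, 1.2, -0.9]
opening: 0.0392
```

Request:
arm_command:
  increments:
    - {"dr": [0,0,-0.053],"slide": [0.011,-0.026,0],"jaw": 0.034}
    - {"dr": [0,0,-0.053],"slide": [0.011,-0.026,0],"jaw": 0.034}
    - {"dr": [0,0,-0.053],"slide": [0.011,-0.026,0],"jaw": 0.034}
    - {"dr": [0,0,-0.053],"slide": [0.011,-0.026,0],"jaw": 0.034}
    - {"dr": [0,0,-0.053],"slide": [0.011,-0.026,0],"jaw": 0.034}
    - {"dr": [0,0,-0.053],"slide": [0.011,-0.026,0],"jaw": 0.034}
    - {"dr": [0,0,-0.053],"slide": [0.011,-0.026,0],"jaw": 0.034}
    - {"dr": [0,0,-0.053],"slide": [0.011,-0.026,0],"jaw": 0.034}
    - {"dr": [0,0,-0.053],"slide": [0.011,-0.026,0],"jaw": 0.034}
    - {"dr": [0,0,-0.053],"slide": [0.011,-0.026,0],"jaw": 0.034}

```text
time_s: 5.43
tool_pos: [0.5351, 0.0563, 0.1204]
tool_rot: [3.13, -0.26, -0.002]
contact_force: [0.9, -0.2, -2.4]
opening: 0.0392
```

Request:
arm_command:
  increments:
    - {"dr": [0,0,0],"slide": [0,0,0],"jaw": 0.034}
    - {"dr": [0,0,0],"slide": [0,0,0],"jaw": 0.034}

```text
time_s: 5.6
tool_pos: [0.5354, 0.0556, 0.1203]
tool_rot: [3.13, -0.262, -0.002]
contact_force: [-0.1, 0.0, -3.3]
opening: 0.0392
```

Run:
```python
from h import *
p,d=snapshot("scene");cv2.imwrite("pics/s1.png",cv2.resize(p[100:300,160:440,::-1],None,fx=2.8,fy=2.8))
st(537.4,60.2,36,-9.25)
```

```text
t 5.65 p [534.9  57.6 120.5] jaw ang -9.39 z axis [-0.001  0.    -1.   ] F [-0.2  0.6 -3. ] op 39.4 q [ 0.24  0.46 -0.55  1.96  0.32  0.81 -0.65]
 go mm [  2.5   2.6 -84.5] turn 0.0025 tilt fix [-0.0001 -0.0014 -0.    ]
```

View pics/s1.png

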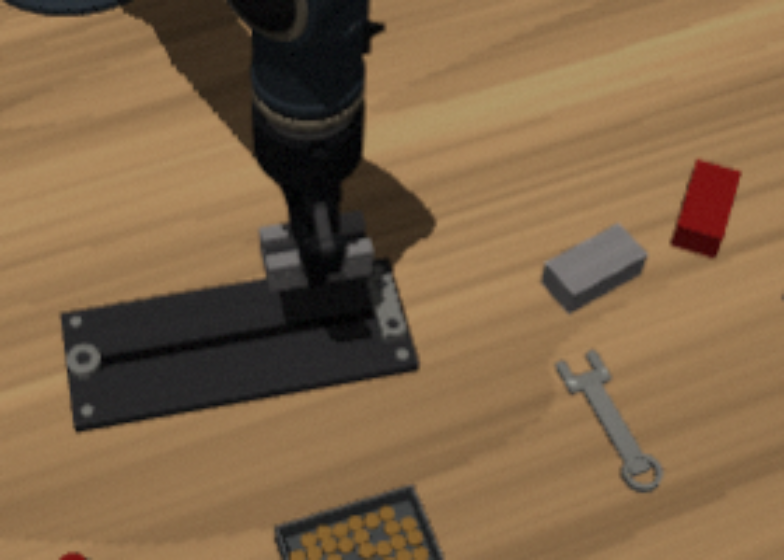

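Block held (s1 px 320,270), stop at (390,315). Lowering to about 2 mm above the plate, short of the stop.

Request:
arm_command:
  increments:
    - {"dr": [0,0,0],"slide": [0.0023,0.0035,-0.02],"jaw": 0.034}
    - {"dr": [0,0,0],"slide": [0,0,-0.025],"jaw": 0.034}
    - {"dr": [0,0,0],"slide": [0,0,-0.018],"jaw": 0.034}
    - {"dr": [0,0,0],"slide": [0,0,-0.012],"jaw": 0.034}
    - {"dr": [0,0,0],"slide": [0,0,-0.008],"jaw": 0.034}
    - {"dr": [0,0,0],"slide": [0,0,-0.002],"jaw": 0.034}
    - {"dr": [0,0,0],"slide": [0,0,0],"jaw": 0.034}
    - {"dr": [0,0,0],"slide": [0,0,0],"jaw": 0.034}

```text
time_s: 6.32
tool_pos: [0.5385, 0.0621, 0.0371]
tool_rot: [-3.131, 0.255, -0.002]
contact_force: [-0.9, -1.5, -1.7]
opening: 0.0394
```

Run:
```python
from h import *
p,d=snapshot("scene");cv2.imwrite("pics/s2.png",cv2.resize(p[170:260,240:340,::-1],None,fx=6,fy=6,interpolation=cv2.INTER_CUBIC))
st(537.4,60.2,34.4,-9.25)
```

```text
t 6.37 p [538.6  61.9  37.3] jaw ang -9.33 z axis [ 0.002  0.    -1.   ] F [ 0.9  0.1 -1.9] op 39.3 q [ 0.17  0.58 -0.47  2.    0.43  0.65 -0.74]
 go mm [-1.2 -1.7 -2.9] turn 0.0013 tilt fix [-0.0004  0.0021  0.    ]
```

View pics/s2.png

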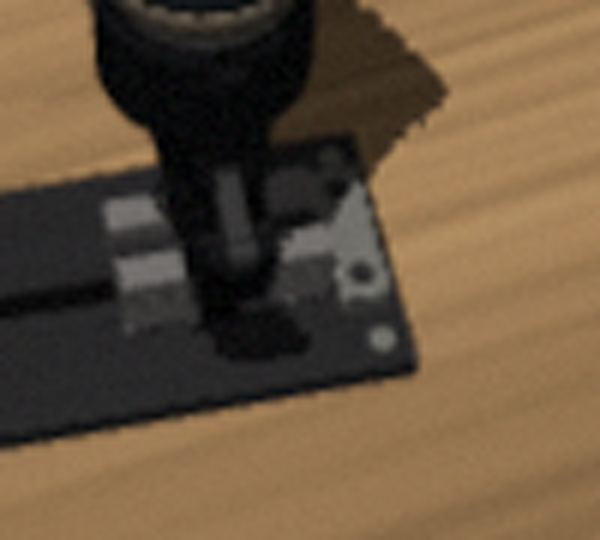

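```bash
cat >> h.py <<'E'
a9=np.radians(9.25);U=np.array([np.sin(a9),np.cos(a9)]);N=np.array([np.cos(a9),-np.sin(a9)])
# plate centre per camera (bias kept): midpoint stop/boss
PC=dict(scene=np.array([527.6,-5.1]),top=np.array([525.7,-4.4]))
def sn(n,P): 
    q=np.asarray(P)[...,:2]*1e3-PC[n]; return np.stack([q@U,q@N],-1)
E
python3 - <<'E'
from h import *
f=lambda u,v:(240+(u-2.5)/6,170+(v-2.5)/6)
print(sn("scene",onplane("scene",[f(338,258),f(120,292),f(103,203)],.044)))
print(sn("scene",onplane("scene",[f(335,298),f(132,333)],.014)))
C=cloud("scene",snapshot("scene")[1])[170:260,240:310].reshape(-1,3)
q=sn("scene",C);m=(abs(C[:,2]-.0435)<.004)&(q[:,0]>10)&(q[:,0]<120)&(abs(q[:,1])<28)
print(m.sum(),np.percentile(C[m,2],[20,50,80]),np.percentile(q[m],[0,1,3,50,97,99,100],axis=0).T)
E
```

```text
[[113.8775283   24.09280312]
 [ 31.55328377  22.35516049]
 [ 32.76485462 -18.21568233]]
[[114.25201552  22.5521655 ]
 [ 35.44377739  22.21600858]]
228 [0.04273272 0.04460186 0.04594314] [[ 33.10469446  33.44348669  34.55139251  55.10364391 112.40544101
  112.74465842 113.86861476]
 [-22.64698681 -19.22402882 -18.20954985   8.37483011  22.3099112
   22.66406542  24.44939102]]
```

Request:
arm_command:
  increments:
    - {"dr": [0,0,0],"slide": [-0.001,0.001,0],"jaw": 0.034}
    - {"dr": [0,0,0],"slide": [0,0,-0.001],"jaw": 0.034}
    - {"dr": [0,0,0],"slide": [0,0,-0.001],"jaw": 0.034}
    - {"dr": [0,0,0],"slide": [0,0,0],"jaw": 0.034}

```text
time_s: 6.75
tool_pos: [0.5371, 0.0626, 0.0347]
tool_rot: [-3.131, 0.256, -0.001]
contact_force: [-1.0, -0.3, -0.1]
opening: 0.0394
```

Request:
arm_command:
  increments:
    - {"dr": [0,0,0],"slide": [0,0,-0.001],"jaw": 0.034}
    - {"dr": [0,0,0],"slide": [0,0,0],"jaw": 0.034}
    - {"dr": [0,0,0],"slide": [0,0,0],"jaw": 0.034}

```text
time_s: 7.0
tool_pos: [0.5371, 0.0626, 0.0346]
tool_rot: [3.13, -0.256, 0.001]
contact_force: [-3.3, -0.5, 8.8]
opening: 0.0393
```

Request:
arm_command:
  increments:
    - {"dr": [0,0,0],"slide": [0,0,0],"jaw": 0.06}
    - {"dr": [0,0,0],"slide": [0,0,0],"jaw": 0.075}
    - {"dr": [0,0,0],"slide": [0,0,0],"jaw": 0.08}
    - {"dr": [0,0,0],"slide": [0,0,0],"jaw": 0.0854}
    - {"dr": [0,0,0],"slide": [0,0,0.02],"jaw": 0.0854}
    - {"dr": [0,0,0],"slide": [0,0,0.03],"jaw": 0.0854}
    - {"dr": [0,0,0],"slide": [0,0,0.03],"jaw": 0.0854}
    - {"dr": [0,0,0],"slide": [0,0,0.02],"jaw": 0.0854}

```text
time_s: 7.67
tool_pos: [0.5377, 0.063, 0.1356]
tool_rot: [-3.13, 0.255, -0.004]
contact_force: [0.6, 0.2, 1.1]
opening: 0.0856
```

Request:
arm_command:
  increments:
    - {"dr": [0,0,0.051],"slide": [0.005,0.034,0],"jaw": 0.0854}
    - {"dr": [0,0,0.051],"slide": [0.005,0.034,0],"jaw": 0.0854}
    - {"dr": [0,0,0.051],"slide": [0.005,0.034,0],"jaw": 0.0854}
    - {"dr": [0,0,0.051],"slide": [0.005,0.034,0],"jaw": 0.0854}
    - {"dr": [0,0,0.051],"slide": [0.005,0.034,0],"jaw": 0.0854}
    - {"dr": [0,0,0.051],"slide": [0.005,0.034,0],"jaw": 0.0854}
    - {"dr": [0,0,0.051],"slide": [0.005,0.034,0],"jaw": 0.0854}
    - {"dr": [0,0,0],"slide": [0,0,0],"jaw": 0.0854}
    - {"dr": [0,0,0],"slide": [0,0,0],"jaw": 0.0854}

```text
time_s: 8.42
tool_pos: [0.5709, 0.3033, 0.133]
tool_rot: [-3.125, -0.31, 0.001]
contact_force: [0.1, -0.5, 0.5]
opening: 0.0852
```

```bash
cat >> h.py <<'E'
def look(tag):
    out=[]
    for n,(a,b,c,e) in dict(scene=(170,160,330,262),top=(240,162,380,252)).items():
        p,d=snapshot(n);cv2.imwrite(f"pics/{tag}_{n}.png",cv2.resize(p[b:e,a:c,::-1],None,fx=4.9,fy=4.9,interpolation=cv2.INTER_CUBIC))
        C=cloud(n,d)[b:e,a:c].reshape(-1,3);out.append((n,C,sn(n,C)))
    return out
def rect(n,C,q,z,s0,s1,tol=.005,nn=40):
    m=(abs(C[:,2]-z)<tol)&(q[:,0]>s0)&(q[:,0]<s1)&(abs(q[:,1])<nn)
    r=cv2.minAreaRect(q[m].astype(np.float32));print(n,m.sum(),"z",np.round(np.median(C[m,2])*1e3,1),"c(s,n)",np.round(r[0],1),np.round(r[1],1),round(r[2],1),"mean",np.round(q[m].mean(0),1), "s pct",np.round(np.percentile(q[m,0],[1,99]),1),"n",np.round(np.percentile(q[m,1],[1,99]),1))
E
python3 - <<'E'
from h import *
st(571.4,299,20,11)
for o in look("g"): rect(*o,.042,20,115)
E
```

```text
t 8.42 p [570.9 303.3 133. ] jaw ang 11.34 z axis [-0.001  0.002 -1.   ] F [ 0.1 -0.5  0.5] op 85.2 q [-0.12  0.62 -0.63  1.69  0.42  0.97 -0.7 ]
 go mm [   0.5   -4.3 -113. ] turn -0.0059 tilt fix [-0.0015 -0.0009 -0.    ]
scene 436 z 42.1 c(s,n) [73.7 -0.6] [44.5 80.8] 89.5 mean [73.6  1.1] s pct [ 34.3 113.1] n [-20.8  21.2]
top 369 z 42.2 c(s,n) [73.8  0.3] [40.  79.6] 89.4 mean [73.6  0.3] s pct [ 34.8 112.7] n [-19.5  20.2]
```

View pics/g_top.png

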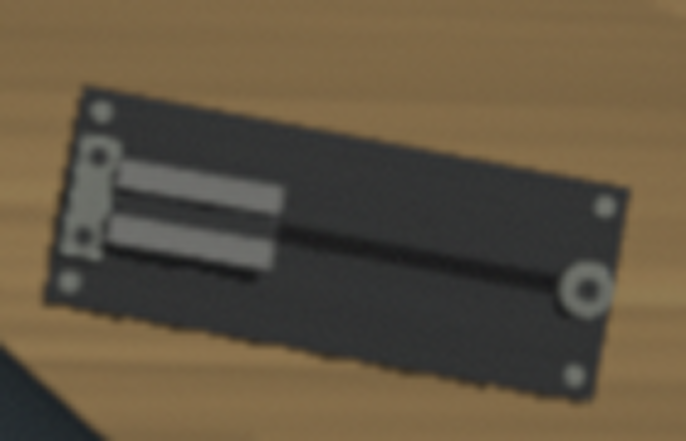

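View pics/g_scene.png

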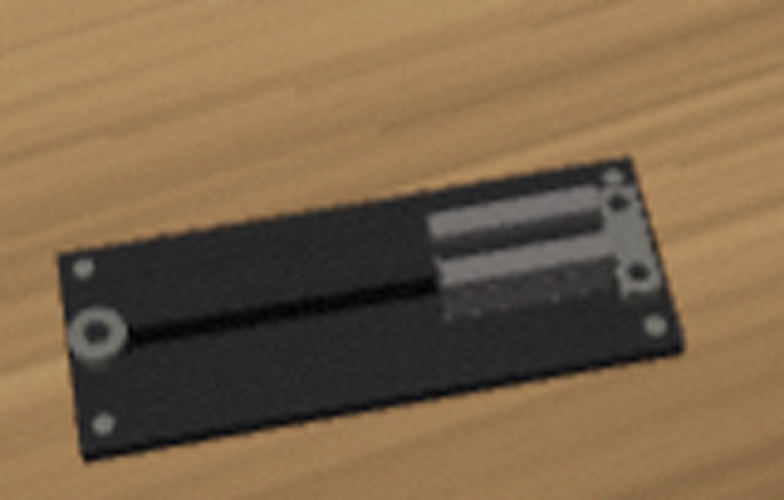

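Grooved block at s=73.7, n=0.3 mm on the slot line, with a gap of about 1.3 mm to the stop (g_top px 115,200). It is square with the line to 0.5°. Next, the plain block.

Request:
arm_command:
  increments:
    - {"dr": [0,0,-0.006],"slide": [0.0005,-0.004,-0.02],"jaw": 0.0854}
    - {"dr": [0,0,0],"slide": [0,0,-0.027],"jaw": 0.0854}
    - {"dr": [0,0,0],"slide": [0,0,-0.027],"jaw": 0.0854}
    - {"dr": [0,0,0],"slide": [0,0,-0.02],"jaw": 0.0854}
    - {"dr": [0,0,0],"slide": [0,0,-0.012],"jaw": 0.0854}
    - {"dr": [0,0,0],"slide": [0,0,-0.006],"jaw": 0.0854}
    - {"dr": [0,0,0],"slide": [0,0,0],"jaw": 0.0854}
    - {"dr": [0,0,0],"slide": [0,0,0],"jaw": 0.0854}

```text
time_s: 9.18
tool_pos: [0.573, 0.2964, 0.0221]
tool_rot: [-3.127, -0.294, -0.002]
contact_force: [0.6, 0.7, 1.4]
opening: 0.0854
```

Request:
arm_command:
  increments:
    - {"dr": [0,0,0],"slide": [0,0,0],"jaw": 0.034}
    - {"dr": [0,0,0],"slide": [0,0,0],"jaw": 0.034}
    - {"dr": [0,0,0],"slide": [0,0,0],"jaw": 0.034}
    - {"dr": [0,0,0],"slide": [0,0,0],"jaw": 0.034}
    - {"dr": [0,0,0],"slide": [0,0,0],"jaw": 0.034}
    - {"dr": [0,0,0],"slide": [0,0,0],"jaw": 0.034}
    - {"dr": [0,0,0],"slide": [0,0,0],"jaw": 0.034}
    - {"dr": [0,0,0],"slide": [0,0,0],"jaw": 0.034}

```text
time_s: 9.85
tool_pos: [0.5724, 0.2968, 0.0223]
tool_rot: [3.128, 0.295, 0.001]
contact_force: [-1.8, -1.1, 6.6]
opening: 0.0392
```

```bash
python3 -c "
from h import *
st(571.4,299,20,11)"
```

```text
t 9.85 p [572.4 296.8  22.3] jaw ang 10.78 z axis [ 0.  0. -1.] F [-1.8 -1.1  6.6] op 39.2 q [-0.16  0.75 -0.55  1.75  0.52  0.79 -0.78]
 go mm [-1.   2.2 -2.3] turn 0.0039 tilt fix [-0.      0.0005  0.    ]
```

Request:
arm_command:
  increments:
    - {"dr": [0,0,0],"slide": [0,0,0.015],"jaw": 0.034}
    - {"dr": [0,0,0],"slide": [0,0,0.03],"jaw": 0.034}
    - {"dr": [0,0,0],"slide": [0,0,0.03],"jaw": 0.034}
    - {"dr": [0,0,0],"slide": [0,0,0.025],"jaw": 0.034}
    - {"dr": [0,0,0],"slide": [0,0,0],"jaw": 0.034}

```text
time_s: 10.27
tool_pos: [0.5749, 0.2988, 0.1274]
tool_rot: [-3.123, -0.294, -0.015]
contact_force: [0.8, 1.9, -3.2]
opening: 0.039
```

Request:
arm_command:
  increments:
    - {"dr": [0,0,-0.039],"slide": [-0.0054,-0.035,0],"jaw": 0.034}
    - {"dr": [0,0,-0.039],"slide": [-0.0054,-0.035,0],"jaw": 0.034}
    - {"dr": [0,0,-0.039],"slide": [-0.0054,-0.035,0],"jaw": 0.034}
    - {"dr": [0,0,-0.039],"slide": [-0.0054,-0.035,0],"jaw": 0.034}
    - {"dr": [0,0,-0.039],"slide": [-0.0054,-0.035,0],"jaw": 0.034}
    - {"dr": [0,0,-0.039],"slide": [-0.0054,-0.035,0],"jaw": 0.034}
    - {"dr": [0,0,-0.039],"slide": [-0.0054,-0.035,0],"jaw": 0.034}
    - {"dr": [0,0,-0.039],"slide": [-0.0054,-0.035,0],"jaw": 0.034}
    - {"dr": [0,0,-0.038],"slide": [-0.0054,-0.035,0],"jaw": 0.034}
    - {"dr": [0,0,0],"slide": [0,0,0],"jaw": 0.034}

```text
time_s: 11.1
tool_pos: [0.5211, -0.0282, 0.1197]
tool_rot: [3.123, -0.273, -0.007]
contact_force: [0.2, -0.8, -4.0]
opening: 0.0394
```

Request:
arm_command:
  increments:
    - {"dr": [0,0,0],"slide": [0,0,0],"jaw": 0.034}

```text
time_s: 11.18
tool_pos: [0.5225, -0.0217, 0.1204]
tool_rot: [3.129, -0.263, -0.003]
contact_force: [0.6, 0.6, -3.0]
opening: 0.0391
```

```bash
python3 -c "
from h import *
st(523.9,-18.5,36.5,-9.25)"
```

```text
t 11.18 p [522.5 -21.7 120.4] jaw ang -9.6 z axis [-0.002 -0.001 -1.   ] F [ 0.6  0.6 -3. ] op 39.1 q [ 0.4   0.44 -0.55  1.99  0.32  0.8  -0.5 ]
 go mm [  1.4   3.2 -83.9] turn 0.006 tilt fix [ 0.0012 -0.0021  0.    ]
```

Request:
arm_command:
  increments:
    - {"dr": [0,0,0],"slide": [0,0,-0.02],"jaw": 0.034}
    - {"dr": [0,0,0],"slide": [0,0,-0.025],"jaw": 0.034}
    - {"dr": [0,0,0],"slide": [0,0,-0.018],"jaw": 0.034}
    - {"dr": [0,0,0],"slide": [0,0,-0.012],"jaw": 0.034}
    - {"dr": [0,0,0],"slide": [0,0,-0.008],"jaw": 0.034}
    - {"dr": [0,0,0],"slide": [0,0,-0.002],"jaw": 0.034}
    - {"dr": [0,0,0],"slide": [0,0,0],"jaw": 0.034}
    - {"dr": [0,0,0],"slide": [0,0,0],"jaw": 0.034}
    - {"dr": [0,0,0],"slide": [0,0,0],"jaw": 0.034}

```text
time_s: 11.93
tool_pos: [0.5246, -0.0183, 0.0373]
tool_rot: [-3.131, 0.254, -0.003]
contact_force: [0.2, -0.4, -3.0]
opening: 0.0392
```

Run:
```python
from h import *
st(523.9,-18.5,36.5,-9.25)
for o in look("p1"): rect(*o,.044,-70,115,nn=26)
```

```text
t 11.93 p [524.6 -18.3  37.3] jaw ang -9.27 z axis [ 0.002  0.    -1.   ] F [ 0.2 -0.4 -3. ] op 39.2 q [ 0.33  0.56 -0.48  2.04  0.43  0.63 -0.6 ]
 go mm [-0.7 -0.2 -0.8] turn 0.0004 tilt fix [-0.      0.0021  0.    ]
scene 741 z 43.6 c(s,n) [31.6  1.8] [ 44.9 163.9] 88.7 mean [34.4  2.2] s pct [-49.3 112.3] n [-20.6  21.6]
top 416 z 42.8 c(s,n) [63.   0.6] [ 40.  101.1] 89.5 mean [66.6 -0.3] s pct [ 17.9 112.6] n [-19.3  20.2]
```

View pics/p1_scene.png

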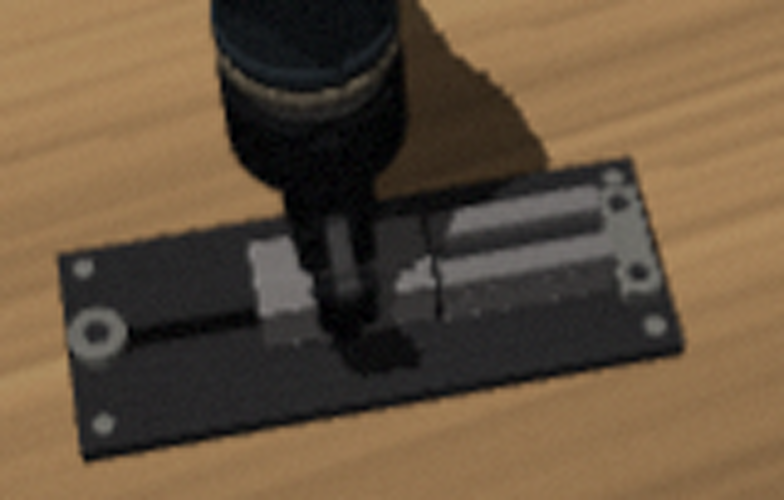

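View pics/p1_top.png

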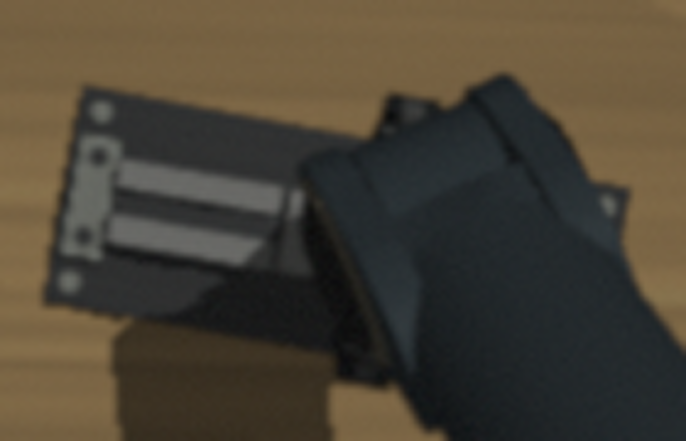

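There's a gap of about 3 mm at the joint (p1_scene px 437,260). Closing it gently along the line and watching the force.

Request:
arm_command:
  increments:
    - {"dr": [0,0,0],"slide": [0,0,-0.0015],"jaw": 0.034}
    - {"dr": [0,0,0],"slide": [0.0003,0.002,0],"jaw": 0.034}
    - {"dr": [0,0,0],"slide": [0,0,0],"jaw": 0.034}
    - {"dr": [0,0,0],"slide": [0,0,0],"jaw": 0.034}
    - {"dr": [0,0,0],"slide": [0,0,0],"jaw": 0.034}

```text
time_s: 12.45
tool_pos: [0.5241, -0.0164, 0.0349]
tool_rot: [-3.131, 0.254, -0.0]
contact_force: [-0.0, 0.6, -3.6]
opening: 0.0397
```

Request:
arm_command:
  increments:
    - {"dr": [0,0,0],"slide": [0.0001,0.0007,0],"jaw": 0.034}
    - {"dr": [0,0,0],"slide": [0,0,0],"jaw": 0.034}
    - {"dr": [0,0,0],"slide": [0,0,0],"jaw": 0.034}

```text
time_s: 12.7
tool_pos: [0.5241, -0.0157, 0.0348]
tool_rot: [-3.131, 0.254, -0.0]
contact_force: [0.4, -0.7, -4.1]
opening: 0.0393
```

Run:
```python
from h import *
st()
p,d=snapshot("scene");cv2.imwrite("pics/p2.png",cv2.resize(p[190:250,210:310,::-1],None,fx=7,fy=7,interpolation=cv2.INTER_CUBIC))
```

```text
t 12.7 p [524.1 -15.7  34.8] jaw ang -9.28 z axis [ 0.  0. -1.] F [ 0.4 -0.7 -4.1] op 39.3 q [ 0.32  0.57 -0.47  2.04  0.43  0.63 -0.61]
```

View pics/p2.png

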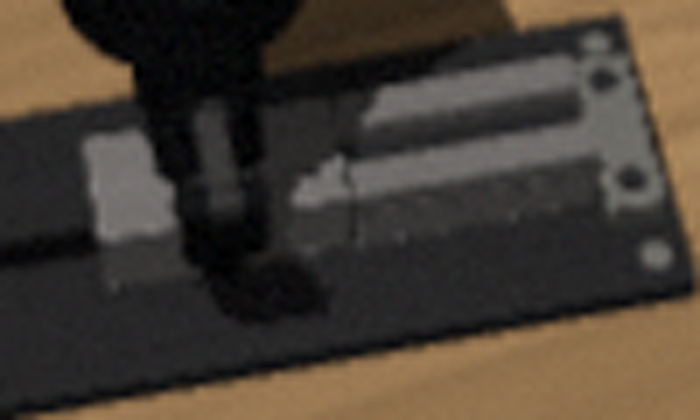

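Request:
arm_command:
  increments:
    - {"dr": [0,0,0],"slide": [0.0001,0.0007,0],"jaw": 0.034}
    - {"dr": [0,0,0],"slide": [0,0,0],"jaw": 0.034}
    - {"dr": [0,0,0],"slide": [0,0,0],"jaw": 0.034}

```text
time_s: 13.0
tool_pos: [0.5242, -0.015, 0.0348]
tool_rot: [-3.131, 0.254, -0.0]
contact_force: [-0.1, 0.3, -3.0]
opening: 0.039
```

Request:
arm_command:
  increments:
    - {"dr": [0,0,0],"slide": [0.0001,0.0006,0],"jaw": 0.034}
    - {"dr": [0,0,0],"slide": [0,0,0],"jaw": 0.034}
    - {"dr": [0,0,0],"slide": [0,0,0],"jaw": 0.034}

```text
time_s: 13.25
tool_pos: [0.5243, -0.0145, 0.0348]
tool_rot: [3.131, -0.254, -0.0]
contact_force: [-0.1, 0.5, -3.6]
opening: 0.0395
```

Request:
arm_command:
  increments:
    - {"dr": [0,0,0],"slide": [0.0001,0.0006,0],"jaw": 0.034}
    - {"dr": [0,0,0],"slide": [0,0,0],"jaw": 0.034}
    - {"dr": [0,0,0],"slide": [0,0,0],"jaw": 0.034}

```text
time_s: 13.5
tool_pos: [0.5243, -0.0143, 0.0348]
tool_rot: [3.131, -0.255, -0.001]
contact_force: [-0.6, -1.5, -3.2]
opening: 0.0392
```

Run:
```python
from h import *
st()
p,d=snapshot("scene");cv2.imwrite("pics/p3.png",cv2.resize(p[190:250,210:310,::-1],None,fx=7,fy=7,interpolation=cv2.INTER_CUBIC))
```

```text
t 13.5 p [524.3 -14.3  34.8] jaw ang -9.3 z axis [-0.    -0.001 -1.   ] F [-0.6 -1.5 -3.2] op 39.2 q [ 0.32  0.57 -0.47  2.04  0.43  0.63 -0.61]
```

View pics/p3.png

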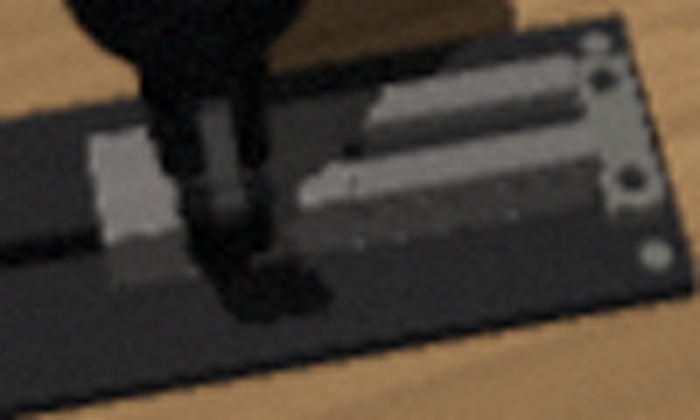

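Joint closed (p3 px 352,185). Lowering, releasing and going to the thin block.

Request:
arm_command:
  increments:
    - {"dr": [0,0,0],"slide": [0,0,-0.001],"jaw": 0.034}
    - {"dr": [0,0,0],"slide": [0,0,0],"jaw": 0.034}
    - {"dr": [0,0,0],"slide": [0,0,0],"jaw": 0.034}

```text
time_s: 13.8
tool_pos: [0.5244, -0.0143, 0.0343]
tool_rot: [3.13, -0.254, 0.0]
contact_force: [-2.1, -2.9, 3.7]
opening: 0.0392
```

Request:
arm_command:
  increments:
    - {"dr": [0,0,0],"slide": [0,0,0],"jaw": 0.06}
    - {"dr": [0,0,0],"slide": [0,0,0],"jaw": 0.075}
    - {"dr": [0,0,0],"slide": [0,0,0],"jaw": 0.08}
    - {"dr": [0,0,0],"slide": [0,0,0],"jaw": 0.08}
    - {"dr": [0,0,0],"slide": [0,0,0.02],"jaw": 0.08}
    - {"dr": [0,0,0],"slide": [0,0,0.03],"jaw": 0.08}
    - {"dr": [0,0,0],"slide": [0,0,0.03],"jaw": 0.08}
    - {"dr": [0,0,0],"slide": [0,0,0.02],"jaw": 0.08}

```text
time_s: 14.47
tool_pos: [0.5255, -0.0132, 0.1362]
tool_rot: [-3.13, 0.253, -0.005]
contact_force: [-0.2, -0.9, 0.2]
opening: 0.0799
```

Request:
arm_command:
  increments:
    - {"dr": [0,0,0.0094],"slide": [-0.0138,-0.0367,0],"jaw": 0.08}
    - {"dr": [0,0,0.0094],"slide": [-0.0138,-0.0367,0],"jaw": 0.08}
    - {"dr": [0,0,0.0094],"slide": [-0.0138,-0.0367,0],"jaw": 0.08}
    - {"dr": [0,0,0.0094],"slide": [-0.0138,-0.0367,0],"jaw": 0.08}
    - {"dr": [0,0,0.0094],"slide": [-0.0138,-0.0367,0],"jaw": 0.08}
    - {"dr": [0,0,0.0094],"slide": [-0.0138,-0.0367,0],"jaw": 0.08}
    - {"dr": [0,0,0.0094],"slide": [-0.0138,-0.0367,0],"jaw": 0.08}
    - {"dr": [0,0,0.0094],"slide": [-0.0138,-0.0367,0],"jaw": 0.08}
    - {"dr": [0,0,0],"slide": [0,0,0],"jaw": 0.08}
    - {"dr": [0,0,0],"slide": [0,0,0],"jaw": 0.08}

```text
time_s: 15.3
tool_pos: [0.4129, -0.3099, 0.1336]
tool_rot: [3.138, -0.146, 0.0]
contact_force: [0.6, 0.6, -0.2]
opening: 0.0799
```

Request:
arm_command:
  increments:
    - {"dr": [0,0,0],"slide": [0,0,0],"jaw": 0.08}
    - {"dr": [0,0,0],"slide": [0,0,0],"jaw": 0.08}

```text
time_s: 15.47
tool_pos: [0.4149, -0.3058, 0.1339]
tool_rot: [-3.138, 0.132, -0.001]
contact_force: [-0.2, 0.4, 1.0]
opening: 0.0803
```

Run:
```python
from h import *
st(414.1,-307.8,19.5,-5)
for o in look("p4"):
    rect(*o,.042,-70,32);rect(*o,.042,35,115,nn=26);rect(*o,.042,-70,115,nn=26)
```

```text
t 15.47 p [ 414.9 -305.8  133.9] jaw ang -4.82 z axis [ 0.001  0.001 -1.   ] F [-0.2  0.4  1. ] op 80.3 q [ 0.97  0.4  -0.52  2.    0.27  0.81  0.21]
 go mm [  -0.8   -2.  -114.4] turn -0.0032 tilt fix [-0.0007  0.0006  0.    ]
scene 564 z 42.3 c(s,n) [-7.3 -0.1] [43.8 78.3] 89.0 mean [-7.6  1.5] s pct [-45.6  31. ] n [-20.3  20.9]
scene 426 z 42.1 c(s,n) [74.6  0.3] [43.1 79.1] 90.0 mean [74.   1.2] s pct [ 35.5 113. ] n [-20.4  21.1]
scene 1008 z 42.2 c(s,n) [33.8 -0.2] [160.7  44.1] 0.0 mean [27.6  1.4] s pct [-45.  111.8] n [-20.4  21. ]
top 544 z 42.2 c(s,n) [-7.4  0.2] [78. 40.] 0.1 mean [-6.9  0.3] s pct [-45.4  30.9] n [-19.4  19.8]
top 364 z 42.4 c(s,n) [74.6  0.4] [39.9 78.9] 89.5 mean [74.2  0.5] s pct [ 35.8 112.9] n [-19.3  20.2]
top 925 z 42.3 c(s,n) [33.8  0.4] [160.6  40.3] 0.0 mean [25.8  0.3] s pct [-44.7 111.6] n [-19.4  20.1]
```

View pics/p4_top.png

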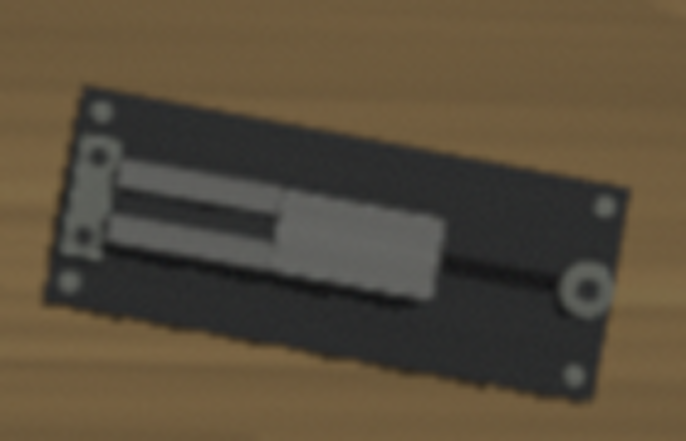

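Lower course is good: the two blocks span s=-46.5 to 114.1, joint at 33.9, n≈0.3 mm (p4_top joint at px 280,230). Grasping the thin block.

Request:
arm_command:
  increments:
    - {"dr": [0,0,-0.003],"slide": [-0.0008,-0.002,-0.02],"jaw": 0.08}
    - {"dr": [0,0,0],"slide": [0,0,-0.027],"jaw": 0.07}
    - {"dr": [0,0,0],"slide": [0,0,-0.027],"jaw": 0.06}
    - {"dr": [0,0,0],"slide": [0,0,-0.02],"jaw": 0.055}
    - {"dr": [0,0,0],"slide": [0,0,-0.013],"jaw": 0.055}
    - {"dr": [0,0,0],"slide": [0,0,-0.007],"jaw": 0.055}
    - {"dr": [0,0,0],"slide": [0,0,0],"jaw": 0.055}
    - {"dr": [0,0,0],"slide": [0,0,0],"jaw": 0.055}

```text
time_s: 16.23
tool_pos: [0.4139, -0.3089, 0.0201]
tool_rot: [-3.138, 0.139, -0.001]
contact_force: [0.4, 0.9, 0.1]
opening: 0.0551
```

Request:
arm_command:
  increments:
    - {"dr": [0,0,0],"slide": [0,0,0],"jaw": 0.022}
    - {"dr": [0,0,0],"slide": [0,0,0],"jaw": 0.022}
    - {"dr": [0,0,0],"slide": [0,0,0],"jaw": 0.022}
    - {"dr": [0,0,0],"slide": [0,0,0],"jaw": 0.022}
    - {"dr": [0,0,0],"slide": [0,0,0],"jaw": 0.022}
    - {"dr": [0,0,0],"slide": [0,0,0],"jaw": 0.022}
    - {"dr": [0,0,0],"slide": [0,0,0],"jaw": 0.022}

```text
time_s: 16.82
tool_pos: [0.4141, -0.3099, 0.0211]
tool_rot: [3.137, -0.141, 0.003]
contact_force: [-1.0, 0.9, 7.1]
opening: 0.0269
```

```bash
python3 -c "
from h import *
st(414.1,-307.8,19.5,-5)"
```

```text
t 16.82 p [ 414.1 -309.9   21.1] jaw ang -5.15 z axis [ 0.002 -0.001 -1.   ] F [-1.   0.9  7.1] op 26.9 q [ 0.89  0.57 -0.42  2.07  0.41  0.58  0.09]
 go mm [ 0.   2.1 -1.6] turn 0.0026 tilt fix [0.0014 0.0019 0.    ]
```

Request:
arm_command:
  increments:
    - {"dr": [0,0,0],"slide": [0,0,0.015],"jaw": 0.022}
    - {"dr": [0,0,0],"slide": [0,0,0.035],"jaw": 0.022}
    - {"dr": [0,0,0],"slide": [0,0,0.035],"jaw": 0.022}
    - {"dr": [0,0,0],"slide": [0,0,0.035],"jaw": 0.022}
    - {"dr": [0,0,0],"slide": [0,0,0],"jaw": 0.022}

```text
time_s: 17.23
tool_pos: [0.4169, -0.3115, 0.1463]
tool_rot: [3.131, -0.141, 0.016]
contact_force: [-0.0, -0.6, -0.7]
opening: 0.0269
```

Request:
arm_command:
  increments:
    - {"dr": [0,0,-0.008],"slide": [0.013,0.0373,0],"jaw": 0.022}
    - {"dr": [0,0,-0.008],"slide": [0.013,0.0373,0],"jaw": 0.022}
    - {"dr": [0,0,-0.008],"slide": [0.013,0.0373,0],"jaw": 0.022}
    - {"dr": [0,0,-0.008],"slide": [0.013,0.0373,0],"jaw": 0.022}
    - {"dr": [0,0,-0.008],"slide": [0.013,0.0373,0],"jaw": 0.022}
    - {"dr": [0,0,-0.008],"slide": [0.013,0.0373,0],"jaw": 0.022}
    - {"dr": [0,0,-0.008],"slide": [0.013,0.0373,0],"jaw": 0.022}
    - {"dr": [0,0,-0.008],"slide": [0.013,0.0373,0],"jaw": 0.022}
    - {"dr": [0,0,-0.008],"slide": [0.013,0.0373,0],"jaw": 0.022}

```text
time_s: 17.98
tool_pos: [0.5302, 0.0278, 0.1396]
tool_rot: [3.131, -0.255, -0.0]
contact_force: [1.6, -0.0, -0.4]
opening: 0.0268
```

Request:
arm_command:
  increments:
    - {"dr": [0,0,0],"slide": [0,0,0],"jaw": 0.022}
    - {"dr": [0,0,0],"slide": [0,0,0],"jaw": 0.022}
    - {"dr": [0,0,0],"slide": [0,0,-0.02],"jaw": 0.022}
    - {"dr": [0,0,0],"slide": [0,0,-0.025],"jaw": 0.022}
    - {"dr": [0,0,0],"slide": [0,0,-0.02],"jaw": 0.022}
    - {"dr": [0,0,0],"slide": [0,0,-0.009],"jaw": 0.022}
    - {"dr": [0,0,0],"slide": [0,0,0],"jaw": 0.022}
    - {"dr": [0,0,0],"slide": [0,0,0],"jaw": 0.022}
    - {"dr": [0,0,0],"slide": [0,0,0],"jaw": 0.022}

```text
time_s: 18.73
tool_pos: [0.5306, 0.0256, 0.0664]
tool_rot: [3.131, -0.256, 0.002]
contact_force: [0.0, 0.5, -1.0]
opening: 0.027
```

Run:
```python
from h import *
st(530.9,26,64.6,-9.25)
for o in look("t1"): rect(*o,.0605,-30,100,nn=18)
```

```text
t 18.73 p [530.6  25.6  66.4] jaw ang -9.33 z axis [ 0.001 -0.    -1.   ] F [ 0.   0.5 -1. ] op 27.0 q [ 0.28  0.53 -0.53  2.01  0.41  0.7  -0.66]
 go mm [ 0.3  0.4 -1.8] turn 0.0015 tilt fix [0.0001 0.0012 0.    ]
scene 254 z 61.5 c(s,n) [32.6  0.8] [30.7 79.9] 89.9 mean [29.3  1.4] s pct [-6.9 71.9] n [-14.1  14.8]
  return _methods._mean(a, axis=axis, dtype=dtype,
  ret = ret.dtype.type(ret / rcount)
h.py:35: RuntimeWarning: Mean of empty slice.
  r=cv2.minAreaRect(q[m].astype(np.float32));print(n,m.sum(),"z",np.round(np.median(C[m,2])*1e3,1),"c(s,n)",np.round(r[0],1),np.round(r[1],1),round(r[2],1),"mean",np.round(q[m].mean(0),1), "s pct",np.round(np.percentile(q[m,0],[1,99]),1),"n",np.round(np.percentile(q[m,1],[1,99]),1))
  ret = um.true_divide(
Traceback (most recent call last):
  File "h.py", line 35, in rect
    r=cv2.minAreaRect(q[m].astype(np.float32));print(n,m.sum(),"z",np.round(np.median(C[m,2])*1e3,1),"c(s,n)",np.round(r[0],1),np.round(r[1],1),round(r[2],1),"mean",np.round(q[m].mean(0),1), "s pct",np.round(np.percentile(q[m,0],[1,99]),1),"n",np.round(np.percentile(q[m,1],[1,99]),1))
                                                                                                                                                                                                                ~~~~~~~~~~~~~^^^^^^^^^^^^^^^
IndexError: index -1 is out of bounds for axis 0 with size 0
```

View pics/t1_scene.png

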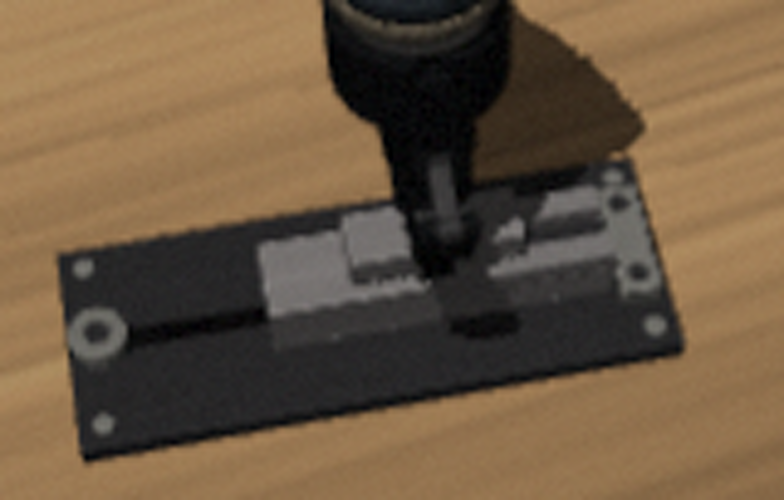

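Thin block about 1.3 mm short along the line (s=32.6). Correcting and lowering.

Request:
arm_command:
  increments:
    - {"dr": [0,0,0],"slide": [0,0.0012,-0.001],"jaw": 0.022}
    - {"dr": [0,0,0],"slide": [0,0,-0.001],"jaw": 0.022}
    - {"dr": [0,0,0],"slide": [0,0,-0.001],"jaw": 0.022}
    - {"dr": [0,0,0],"slide": [0,0,0],"jaw": 0.022}
    - {"dr": [0,0,0],"slide": [0,0,0],"jaw": 0.022}

```text
time_s: 19.25
tool_pos: [0.5302, 0.0275, 0.0628]
tool_rot: [3.131, -0.254, -0.0]
contact_force: [-0.7, -0.0, -0.8]
opening: 0.0269
```

Request:
arm_command:
  increments:
    - {"dr": [0,0,0],"slide": [0,0,-0.0007],"jaw": 0.022}
    - {"dr": [0,0,0],"slide": [0,0,0],"jaw": 0.022}
    - {"dr": [0,0,0],"slide": [0,0,0],"jaw": 0.022}

```text
time_s: 19.5
tool_pos: [0.5302, 0.0275, 0.0627]
tool_rot: [3.131, -0.254, 0.0]
contact_force: [-2.3, -0.4, 5.3]
opening: 0.027
```

Request:
arm_command:
  increments:
    - {"dr": [0,0,0],"slide": [0,0,0],"jaw": 0.04}
    - {"dr": [0,0,0],"slide": [0,0,0],"jaw": 0.055}
    - {"dr": [0,0,0],"slide": [0,0,0],"jaw": 0.06}
    - {"dr": [0,0,0],"slide": [0,0,0],"jaw": 0.06}
    - {"dr": [0,0,0],"slide": [0,0,0.015],"jaw": 0.06}
    - {"dr": [0,0,0],"slide": [0,0,0.03],"jaw": 0.06}
    - {"dr": [0,0,0],"slide": [0,0,0.035],"jaw": 0.06}
    - {"dr": [0,0,0],"slide": [0,0,0.03],"jaw": 0.06}

```text
time_s: 20.17
tool_pos: [0.5302, 0.0277, 0.1735]
tool_rot: [-3.131, 0.253, 0.0]
contact_force: [1.7, -1.0, -0.6]
opening: 0.0603
```

Request:
arm_command:
  increments:
    - {"dr": [0,0,0],"slide": [0.0034,-0.0391,0],"jaw": 0.06}
    - {"dr": [0,0,0],"slide": [0.0034,-0.0391,0],"jaw": 0.06}
    - {"dr": [0,0,0],"slide": [0.0034,-0.0391,0],"jaw": 0.06}
    - {"dr": [0,0,0],"slide": [0.0034,-0.0391,0],"jaw": 0.06}
    - {"dr": [0,0,0],"slide": [0.0034,-0.0391,0],"jaw": 0.06}
    - {"dr": [0,0,0],"slide": [0.0034,-0.0391,0],"jaw": 0.06}
    - {"dr": [0,0,0],"slide": [0.0034,-0.0391,0],"jaw": 0.06}
    - {"dr": [0,0,0],"slide": [0.0034,-0.0391,0],"jaw": 0.06}
    - {"dr": [0,0,0],"slide": [0,0,0],"jaw": 0.06}
    - {"dr": [0,0,0],"slide": [0,0,0],"jaw": 0.06}

```text
time_s: 21.0
tool_pos: [0.5565, -0.2887, 0.1713]
tool_rot: [3.13, -0.263, -0.001]
contact_force: [0.3, 0.7, -0.2]
opening: 0.0598
```

Request:
arm_command:
  increments:
    - {"dr": [0,0,0],"slide": [0,0,0],"jaw": 0.06}
    - {"dr": [0,0,0],"slide": [0,0,0],"jaw": 0.06}

```text
time_s: 21.17
tool_pos: [0.5577, -0.2832, 0.1721]
tool_rot: [-3.131, 0.249, 0.0]
contact_force: [0.8, -0.7, 0.6]
opening: 0.0602
```

Run:
```python
from h import *
st(557.1,-285.6,18.5,-9.25)
print("bottle",onplane("scene",[(185,304)],.1),onplane("top",[(389,131)],.1))
for o in look("t2"):
    rect(*o,.058,-30,100,nn=22); rect(*o,.042,-70,115,nn=26)
```

```text
t 21.17 p [ 557.7 -283.2  172.1] jaw ang -9.11 z axis [ 0.     0.001 -1.   ] F [ 0.8 -0.7  0.6] op 60.2 q [ 0.78  0.51 -0.52  1.71  0.29  0.99 -0.01]
 go mm [  -0.6   -2.4 -153.6] turn -0.0024 tilt fix [-0.0012  0.      0.    ]
bottle [[ 0.7177539  -0.18306258  0.1       ]] [[ 0.71169758 -0.1795244   0.1       ]]
scene 413 z 58.1 c(s,n) [34.4 -0.4] [31.4 79.8] 89.8 mean [34.5  0.4] s pct [-4.6 73.3] n [-14.8  14.1]
scene 684 z 42.1 c(s,n) [33.8  0.9] [ 44.1 160.5] 89.5 mean [26.5  5.2] s pct [-45.4 112.7] n [-20.   21.4]
top 403 z 58.5 c(s,n) [34.8 -0.7] [27.9 80.1] 89.7 mean [35.2 -0.8] s pct [-4.5 74. ] n [-14.4  13. ]
top 626 z 42.4 c(s,n) [34.   0.4] [160.2  40.3] 0.1 mean [24.6  0.7] s pct [-45.3 112.4] n [-19.5  20.2]
```

View pics/t2_scene.png

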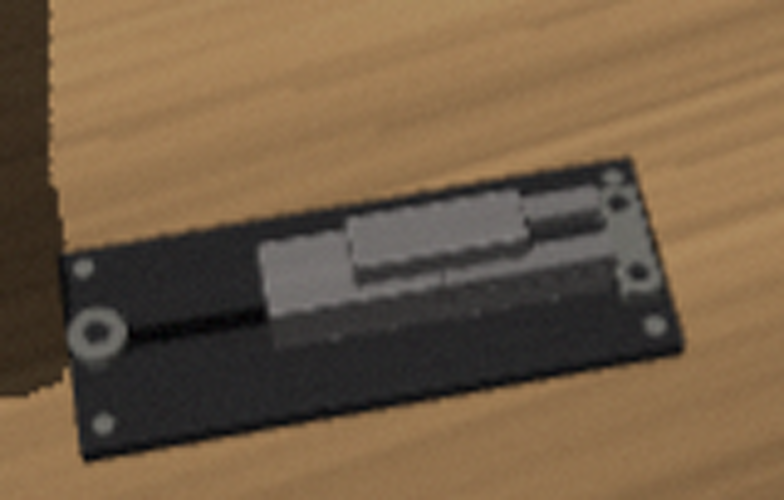

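Thin block at s=34.6 against the joint at 33.9, n=-0.6 mm, flat at 58 mm (t2_scene px 437,240). Grasping the die.

Request:
arm_command:
  increments:
    - {"dr": [0,0,0],"slide": [-0.0006,-0.0024,-0.025],"jaw": 0.06}
    - {"dr": [0,0,0],"slide": [0,0,-0.035],"jaw": 0.06}
    - {"dr": [0,0,0],"slide": [0,0,-0.035],"jaw": 0.06}
    - {"dr": [0,0,0],"slide": [0,0,-0.03],"jaw": 0.06}
    - {"dr": [0,0,0],"slide": [0,0,-0.018],"jaw": 0.06}
    - {"dr": [0,0,0],"slide": [0,0,-0.01],"jaw": 0.06}
    - {"dr": [0,0,0],"slide": [0,0,0],"jaw": 0.06}
    - {"dr": [0,0,0],"slide": [0,0,0],"jaw": 0.06}

```text
time_s: 21.93
tool_pos: [0.5575, -0.2871, 0.0197]
tool_rot: [-3.131, 0.252, -0.001]
contact_force: [0.0, 0.2, 0.6]
opening: 0.0599
```

Request:
arm_command:
  increments:
    - {"dr": [0,0,0],"slide": [0,0,0],"jaw": 0.05}
    - {"dr": [0,0,0],"slide": [0,0,0],"jaw": 0.024}
    - {"dr": [0,0,0],"slide": [0,0,0],"jaw": 0.024}
    - {"dr": [0,0,0],"slide": [0,0,0],"jaw": 0.024}
    - {"dr": [0,0,0],"slide": [0,0,0],"jaw": 0.024}
    - {"dr": [0,0,0],"slide": [0,0,0],"jaw": 0.024}
    - {"dr": [0,0,0],"slide": [0,0,0],"jaw": 0.024}
    - {"dr": [0,0,0],"slide": [0,0,0],"jaw": 0.024}

```text
time_s: 22.6
tool_pos: [0.5577, -0.2881, 0.021]
tool_rot: [3.13, -0.254, 0.004]
contact_force: [-1.7, 1.2, 6.4]
opening: 0.0286
```

```bash
python3 -c "
from h import *
st(557.1,-285.6,18.5,-9.25)"
```

```text
t 22.6 p [ 557.7 -288.1   21. ] jaw ang -9.28 z axis [ 0.002 -0.001 -1.   ] F [-1.7  1.2  6.4] op 28.6 q [ 0.72  0.7  -0.43  1.8   0.42  0.73 -0.1 ]
 go mm [-0.6  2.5 -2.5] turn 0.0005 tilt fix [0.0013 0.0022 0.    ]
```

Request:
arm_command:
  increments:
    - {"dr": [0,0,0],"slide": [0,0,0.015],"jaw": 0.024}
    - {"dr": [0,0,0],"slide": [0,0,0.035],"jaw": 0.024}
    - {"dr": [0,0,0],"slide": [0,0,0.035],"jaw": 0.024}
    - {"dr": [0,0,0],"slide": [0,0,0.035],"jaw": 0.024}
    - {"dr": [0,0,0],"slide": [0,0,0],"jaw": 0.024}

```text
time_s: 23.02
tool_pos: [0.5613, -0.289, 0.1479]
tool_rot: [3.126, -0.254, 0.021]
contact_force: [2.0, 0.8, 0.0]
opening: 0.0281
```

Request:
arm_command:
  increments:
    - {"dr": [0,0,0],"slide": [-0.0034,0.0393,0],"jaw": 0.024}
    - {"dr": [0,0,0],"slide": [-0.0034,0.0393,0],"jaw": 0.024}
    - {"dr": [0,0,0],"slide": [-0.0034,0.0393,0],"jaw": 0.024}
    - {"dr": [0,0,0],"slide": [-0.0034,0.0393,0],"jaw": 0.024}
    - {"dr": [0,0,0],"slide": [-0.0034,0.0393,0],"jaw": 0.024}
    - {"dr": [0,0,0],"slide": [-0.0034,0.0393,0],"jaw": 0.024}
    - {"dr": [0,0,0],"slide": [-0.0034,0.0393,0],"jaw": 0.024}
    - {"dr": [0,0,0],"slide": [-0.0034,0.0393,0],"jaw": 0.024}
    - {"dr": [0,0,0],"slide": [0,0,0],"jaw": 0.024}
    - {"dr": [0,0,0],"slide": [0,0,0],"jaw": 0.024}

```text
time_s: 23.85
tool_pos: [0.5292, 0.0298, 0.14]
tool_rot: [-3.131, 0.244, -0.002]
contact_force: [0.6, -0.7, -1.4]
opening: 0.0281
```

Request:
arm_command:
  increments:
    - {"dr": [0,0,0],"slide": [0,0,0],"jaw": 0.024}
    - {"dr": [0,0,0],"slide": [0,0,-0.02],"jaw": 0.024}
    - {"dr": [0,0,0],"slide": [0,0,-0.02],"jaw": 0.024}
    - {"dr": [0,0,0],"slide": [0,0,-0.012],"jaw": 0.024}
    - {"dr": [0,0,0],"slide": [0,0,-0.005],"jaw": 0.024}
    - {"dr": [0,0,0],"slide": [0,0,0],"jaw": 0.024}
    - {"dr": [0,0,0],"slide": [0,0,0],"jaw": 0.024}
    - {"dr": [0,0,0],"slide": [0,0,0],"jaw": 0.024}

```text
time_s: 24.52
tool_pos: [0.5304, 0.0265, 0.083]
tool_rot: [-3.131, 0.255, -0.003]
contact_force: [-0.3, -0.8, -1.1]
opening: 0.0287
```

Run:
```python
from h import *
st(530.1,26.9,78.5,-9.25)
p,d=snapshot("scene");cv2.imwrite("pics/d1.png",cv2.resize(p[180:250,210:310,::-1],None,fx=7,fy=7,interpolation=cv2.INTER_CUBIC))
```

```text
t 24.52 p [530.4  26.5  83. ] jaw ang -9.3 z axis [ 0.002  0.    -1.   ] F [-0.3 -0.8 -1.1] op 28.7 q [ 0.29  0.51 -0.54  2.    0.38  0.73 -0.64]
 go mm [-0.3  0.4 -4.5] turn 0.0009 tilt fix [-0.0001  0.0018  0.    ]
```

View pics/d1.png

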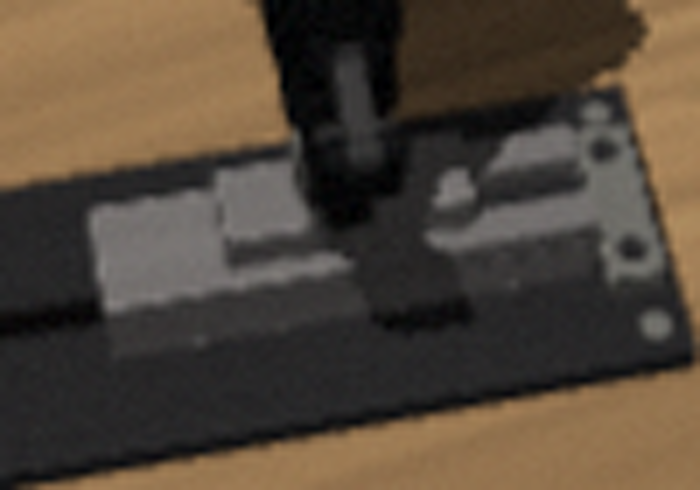

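The die is hidden by the fingers here (d1 px 350,150), but the pose matches the target. Lowering to contact.

Request:
arm_command:
  increments:
    - {"dr": [0,0,0],"slide": [0,0,-0.002],"jaw": 0.024}
    - {"dr": [0,0,0],"slide": [0,0,-0.001],"jaw": 0.024}
    - {"dr": [0,0,0],"slide": [0,0,0],"jaw": 0.024}
    - {"dr": [0,0,0],"slide": [0,0,0],"jaw": 0.024}
    - {"dr": [0,0,0],"slide": [0,0,0],"jaw": 0.024}

```text
time_s: 24.98
tool_pos: [0.5297, 0.0267, 0.0792]
tool_rot: [-3.131, 0.254, -0.0]
contact_force: [-0.3, -0.8, -1.2]
opening: 0.0284
```

Request:
arm_command:
  increments:
    - {"dr": [0,0,0],"slide": [0,0,-0.0007],"jaw": 0.024}
    - {"dr": [0,0,0],"slide": [0,0,0],"jaw": 0.024}
    - {"dr": [0,0,0],"slide": [0,0,0],"jaw": 0.024}

```text
time_s: 25.23
tool_pos: [0.5298, 0.0267, 0.079]
tool_rot: [3.131, -0.254, 0.001]
contact_force: [-1.9, -0.1, 4.8]
opening: 0.0283
```

Contact. Releasing and withdrawing.

Request:
arm_command:
  increments:
    - {"dr": [0,0,0],"slide": [0,0,0],"jaw": 0.04}
    - {"dr": [0,0,0],"slide": [0,0,0],"jaw": 0.055}
    - {"dr": [0,0,0],"slide": [0,0,0],"jaw": 0.06}
    - {"dr": [0,0,0],"slide": [0,0,0],"jaw": 0.06}
    - {"dr": [0,0,0],"slide": [0,0,0.015],"jaw": 0.06}
    - {"dr": [0,0,0],"slide": [0,0,0.03],"jaw": 0.06}
    - {"dr": [0,0,0],"slide": [0,0,0.035],"jaw": 0.06}
    - {"dr": [0,0,0],"slide": [0,0,0.03],"jaw": 0.06}

```text
time_s: 25.9
tool_pos: [0.5296, 0.0269, 0.1898]
tool_rot: [-3.131, 0.253, 0.0]
contact_force: [1.0, -0.5, 1.2]
opening: 0.06
```

Request:
arm_command:
  increments:
    - {"dr": [0,0,0],"slide": [0,0.03,0],"jaw": 0.06}
    - {"dr": [0,0,0],"slide": [0,0.038,0],"jaw": 0.06}
    - {"dr": [0,0,0],"slide": [0,0.038,0],"jaw": 0.06}
    - {"dr": [0,0,0],"slide": [0,0.038,0],"jaw": 0.06}
    - {"dr": [0,0,0],"slide": [0,0.038,0],"jaw": 0.06}
    - {"dr": [0,0,0],"slide": [0,0.038,0],"jaw": 0.06}
    - {"dr": [0,0,0],"slide": [0,0.03,0],"jaw": 0.06}
    - {"dr": [0,0,0],"slide": [0,0.02,0],"jaw": 0.06}
    - {"dr": [0,0,0],"slide": [0,0,0],"jaw": 0.06}
    - {"dr": [0,0,0],"slide": [0,0,0],"jaw": 0.06}

```text
time_s: 26.73
tool_pos: [0.529, 0.2979, 0.1881]
tool_rot: [-3.132, 0.249, 0.001]
contact_force: [0.3, -0.3, -0.5]
opening: 0.0599
```

Run:
```python
from h import *
st()
for n,C,q in look("f"):
    rect(n,C,q,.058,-30,100,nn=22); rect(n,C,q,.042,-70,115,nn=26)
    m=(C[:,2]>.073)&(C[:,2]<.1)&(abs(q[:,0]-34)<40)&(abs(q[:,1])<40)
    print("die",m.sum(),np.percentile(C[m,2],[5,50,95]),cv2.minEnclosingCircle(q[m].astype(np.float32)),q[m].mean(0))
for n in("scene","top"):
    p,d=snapshot(n);cv2.imwrite(f"pics/end_{n}.png",p[...,::-1])
```

```text
t 26.73 p [529.  297.9 188.1] jaw ang -9.11 z axis [-0.001  0.    -1.   ] F [ 0.3 -0.3 -0.5] op 59.9 q [-0.12  0.49 -0.64  1.74  0.34  1.02 -1.03]
scene 304 z 58.2 c(s,n) [34.6 -1. ] [32. 80.] 88.7 mean [34.   1.9] s pct [-4.9 73.5] n [-15.9  14.1]
scene 679 z 42.2 c(s,n) [33.7  0.1] [ 42.9 160.1] 89.8 mean [27.   5.2] s pct [-45.3 112.9] n [-20.6  21.2]
die 138 [0.07535215 0.08022142 0.08642907] ((35.082984924316406, -0.7867921590805054), 15.815561294555664) [33.28278663  0.87793951]
top 279 z 58.3 c(s,n) [34.9 -0.7] [27.9 79.5] 89.4 mean [35.5 -0.9] s pct [-4.6 74.1] n [-14.5  12.9]
top 621 z 42.2 c(s,n) [33.9  0.4] [160.2  40.4] 0.0 mean [25.   0.6] s pct [-45.3 112.4] n [-19.6  20.2]
die 132 [0.07698871 0.0805535  0.08751648] ((34.28317642211914, -1.1553750038146973), 14.830024719238281) [34.44783787 -1.30368206]
```

View pics/f_scene.png

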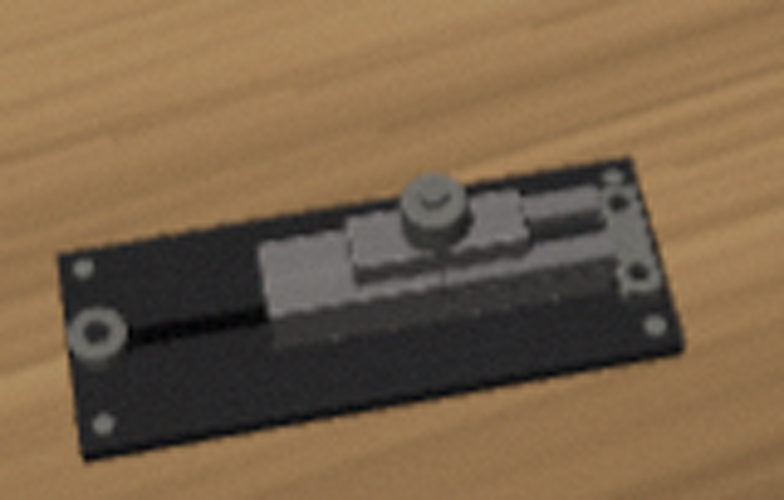

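View pics/end_top.png

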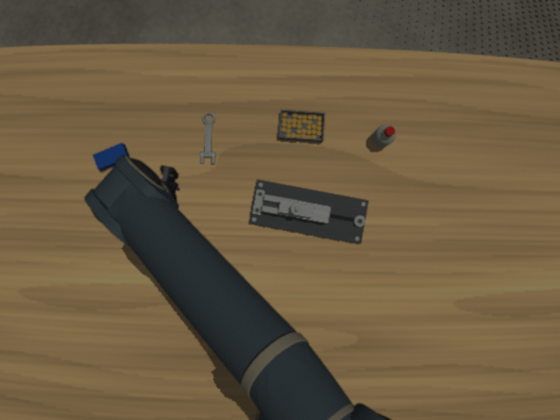

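The final views show the die upright, nipple up, on the middle of the thin block (f_scene px 435,205). The bottle (385,135), tray (301,127) and spanner (208,140) are unmoved in end_top. The arm is clear, so I'm handing in.

```bash
python3 -c "
from workcell import arm
print(arm.hand_in())"
```

```text
the job is handed in; nothing more can be done
None
```

The support is built and handed in at about 27 s of the 99 s. The order was: grooved block at the stop (groove up), plain block end to end with it, thin block over the joint, then the die upright with its nipple up. Everything was let go and the arm was clear of it all.

Last checks, with both cameras averaged and positions taken along and across the slot line:

| Item | Result |
|---|---|
| Gap from grooved block to stop | about 1 mm |
| Joint between the lower blocks | closed to the eye, felt as contact when pushed together |
| Lower blocks, off the slot line | about 0.3 mm |
| Thin block's middle, off the joint | about 0.9 mm along, with the block about 0.8 mm off the slot line |
| Die, from the thin block's middle | about 0.1 mm along and 0.1 mm across |
| Top heights | 42 mm, 58 mm, and 80 mm for the die body, all as they should be |

- **Bystanders:** the bottle, tray and spanner looked unmoved in the final pictures. The blue and red look-alikes were never touched; the arm hid the red one in the last top view.
- **Disagreement:** the two cameras differ from each other by 2 to 3 mm in absolute position. They agree to about 1 mm when measured relative to the plate. No check failed.

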